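Load the globe inspection light box and set its dial

ROBOT

A 6-joint arm with a two-finger parallel gripper is mounted at the origin on the work surface. World frame = base frame: x ahead of the robot, y to its left, z up, the work surface at z = 0. Lengths are in m, angles in rad, forces in N, time in s.
With the tool pointing down it reaches from about 0.275 to 0.85 m from the base axis. Payload 19 kg.
Tool frame: the origin (TCP) lies on the mounting face of the last link; the fingertips stand ctrl.finger_overhang ahead of it and the grasp point (between the pads) lies 155 mm ahead of it (ctrl.finger_overhang is the distance from the TCP to the fingertips, in m); z points along the fingers, y is the direction in which the jaws open and shut (so a half turn about z gives the same grasp; the last joint's range is limited). The gripper opens to 85 mm and grips with 20 to 120 N. Pads are 22 mm wide; open, the fingers measure 114 mm over their backs; the gripper's body (76 mm by 85 mm) begins 54 mm behind the grasp point. The pads swing forward as they close: fully open they stand 13 mm farther back than shut.
Start: joints at [1.044, 0.15, 1.437, -0, 1.554, -0.134], TCP at [0.22, 0.531, 0.405] pointing down, gripper open.
Joint ranges: [-2.8, 2.8], [-0.68, 2.1], [0.12, 2.68], [-1.39, 4.53], [0.16, 2.79], [-2.81, 2.81]. Speed limits (rad/s): [1.89, 1.89, 2.22, 3.01, 3.01, 3.01].

INTERFACE

Orientations are given as a 3x3 rotation matrix whose columns are the frame's x, y, z axes.
In Python, from cell import ctrl, optics, sign_off gives the robot as it stands.
- The arm moves only by the tool send_rows, never from a script. Its argument "moves" is one flat list of numbers, 6 for each row, row after row: the shift along the tool's x, y, z in mm, then the turn, a rotation vector about the tool's x, y, z in degrees. In form: [dx, dy, dz, wx, wy, wz, dx, dy, dz, wx, wy, wz, ...]. A call has exactly 8 rows; each row shifts and turns the pose as measured when the row begins, along the tool's axes as they then stand; what a row does not reach is not made up. A row lasts 1/12 s, in which the tool goes at most 41.7 mm and 7.16 degrees, less where a joint would pass 70% of its speed; a pose out of reach is approached as far as the arm can. A call with a gripper value outside its range is refused whole. "jaw" is the finger opening in mm, from 0 to 85.4, set as the call begins (left out, the last holds). The fingers move at their own pace and stop on an object; the grip force is fixed at half the most. Time passes only in rows, so rows that do not move let the fingers close, or fill a call up. It gives the time, the measured TCP pose, the force and the opening at its end, in the units of the state.
- ctrl.read_state(): the state, without advancing time (a new reading comes with each control period).
- optics.camera(name): name is "scene" or "top" or "wrist"; returns the picture (400x640x3 uint8, red, green, blue); there is no depth.
- optics.camera_info(name): a dict with "mtx" (3x3 intrinsics, pixels), "position" and "rotation" of the camera in the world. Camera axes: x right, y down, z forward; pixel columns grow to the right and rows downward; lengths in m; the calibration is good to about 2 mm. A picture is of the moment at which its call begins: read the wrist's pose just before it. camera_info takes no time and is no camera call; for the wrist camera it gives the pose at the moment of the call.
- sign_off(): hands the job in, once; it reports no verdict.
The state is a dict: "time": time; "joints": joint angles; "joint_vel": joint speeds; "joint_torque": joint torques, N m; "position": TCP position; "orientation": TCP orientation; "force": force on the tool from outside, world axes, zero at the start; "wrist_torque": the same for the moment, N m; "finger_gap": finger opening in m.
Only numpy, scipy, OpenCV 4.12 (cv2) and the standard library are available. Lean on these libraries where they do the work, as an engineer would, in place of code of your own. Each camera call takes 0.05 s, during which the arm holds its last target. There are 200 camera calls.

TASK

Two opal-glass lamp globes, a large and a small one, wait in cork blocks beside the inspection light box. Set each gently, collar up, into the empty dimpled pocket of its own size, without disturbing the two globes already there; then turn the light box's dial clockwise, click by click, to the long mark, and let go.

Things in the scene. Friction and masses are not known exactly. Their poses are not given: they have to be found in the camera images.
- globe_l_center (a point): centre of the loose large globe: white glass ball 56 mm in diameter, 50 to 80 g, with an aluminium collar 22 mm across and about 7 mm proud on top (its z axis). Its heavy bottom rights it. It starts collar up, centre 45 mm above the table, in a cork block 74 x 74 x 12 mm with a dimpled boss, narrower than the ball, 10 mm higher
- globe_s_center (a point): centre of the loose small globe: white glass ball 42 mm in diameter, 28 to 46 g, with an aluminium collar 17 mm across and about 7 mm proud on top (its z axis). Its heavy bottom rights it. It starts collar up, centre 39 mm above the table, in a cork block 74 x 74 x 12 mm with a dimpled boss, narrower than the ball, 10 mm higher
- globe_l: the same large globe, origin at its centre. Fragile: it cracks if the fingers squeeze it with more than 100 N each, or if it is pressed or knocked onto its pocket with more than 10 N, or dropped into it from more than 8 mm, or moved faster than 0.4 m/s within 18 mm of its seat; let go within 5 mm of its seat it is safe
- globe_s: the same small globe, origin at its centre. Fragile: it cracks if the fingers squeeze it with more than 100 N each, or if it is pressed or knocked onto its pocket with more than 10 N, or dropped into it from more than 8 mm, or moved faster than 0.4 m/s within 18 mm of its seat; let go within 5 mm of its seat it is safe
- tile_l_rim (a point): centre of the mouth of the dimple in the EMPTY large pocket; z up, 72.5 mm above the table. The dimple is a cone 33 mm across, sides sloping 30 degrees, in a round dark rubber cup 40 mm across that stands 10 mm above its tile's flat on a spring (gives way downwards from 1.5 N, 1.5 N per mm). A seated large globe's centre is 22.8 mm above this point
- tile_s_rim (a point): centre of the mouth of the dimple in the EMPTY small pocket; z up, 72.5 mm above the table. The dimple is a cone 25 mm across, sides sloping 30 degrees, in a round dark rubber cup 32 mm across that stands 10 mm above its tile's flat on a spring (gives way downwards from 1.5 N, 1.5 N per mm). A seated small globe's centre is 17.0 mm above this point
- tile_l: grey tile 88 x 88 x 12 mm with the empty large pocket, origin at the centre of its underside. Four such tiles stand in a square, 96 mm apart, on the left part of the light box, in any arrangement: a large and a small pocket empty, the others filled
- tile_s: like tile_l, with the empty small pocket; origin at the centre of its underside
- set_l_center (a point): centre of the large globe (56 mm) that already sits in the other large pocket, to be left alone
- set_s_center (a point): centre of the small globe (42 mm) that already sits in the other small pocket, to be left alone
- dial_grip (a point): on the dial's axis, 28 mm above the light box's top, the height to grip. Dial: black disc 52 mm across, 9 mm high, with an upright grip bar 46 mm long, 13 mm thick, top 39 mm above the light box; a white line on its top marks the pointer end. The bar lies along this point's x axis, pointer end towards -x; z up
- dial (a joint): dial angle, rad, growing clockwise seen from above. Sprung clicks every 0.524: at 0, 0.524, 1.047, 1.571, 2.094, 2.618, each with a black mark; all are short but the LONG one, the fourth, at 1.571, on the side towards the tiles. Starts in one of the first three, or caught on the ridge between two. Takes up to 0.2 N m; let go within 0.15 of a click it springs into it
- lightbox: light box, grey sides and bright metal top, 210 x 330 mm (x, y), 50 mm high, fixed; origin at the centre of its underside. It carries the four tiles on its left (+y) part and the dial at its right end
Things that resemble listed ones, but are neither listed nor needed, are in the scene too. Leave any turquoise look-alike of the globe_l alone.

How it is judged:
By the outcome, as a careful person would: the job done as asked, in the order asked, and still so for the second after the job is handed in, with the robot touching nothing.
It also fails if it takes over 67 s, if anything falls off the work surface, if the arm or the gripper's body presses on something with over 40 N, if the wrist force passes 120 N, or if a joint passes its speed limit or range.

## Working session

There is one attempt and no reset: what is moved stays moved. The work goes in short steps, Python scripts to look and compute and a tool call to move; the robot and the scene stay as the last step left them, time stands still between calls to the robot, and variables do not carry over. Pictures are saved under pics/ and viewed, about 8 in all and at most 12, crops included, and the job is handed in when it is done.

Besides the shell and the picture viewer there is one more tool, called after ">>>" in YAML: its name, and indented under it one key for each argument. send_rows: Moves the arm, as the interface text tells. Its arguments: {"type":"object","properties":{"moves":{"type":"array"},"jaw":{"type":"number"}},"required":["moves"]}

```bash
mkdir -p pics; ls; python3 - <<'E'
from cell import ctrl, optics
import cv2,numpy as np
s=ctrl.read_state();print(s['time'],s['position'],s['orientation'],s['finger_gap'],ctrl.finger_overhang)
for n in('scene','top','wrist'):
    i=optics.camera_info(n);print(n,i)
    cv2.imwrite(f'pics/{n}0.png',optics.camera(n)[:,:,::-1])
E
```

```text
pics
0.0 [0.22008157 0.53117047 0.40409876] [[-9.23834595e-01  3.82791410e-01 -6.14036938e-04]
 [ 3.82791862e-01  9.23834047e-01 -1.02187929e-03]
 [ 1.76101614e-04 -1.17909579e-03 -9.99999289e-01]] 0.08541656531794117 0.1734
scene {'mtx': array([[478.14437657,   0.        , 319.89407563],
       [  0.        , 478.14437657, 192.36702915],
       [  0.        ,   0.        ,   1.        ]]), 'position': array([ 1.26360533, -0.20606527,  0.63401112]), 'rotation': array([[ 0.2386312 ,  0.61466103, -0.75182908],
       [ 0.97101379, -0.14011296,  0.19365067],
       [ 0.01368852, -0.7762475 , -0.63027965]])}
top {'mtx': array([[427.39000843,   0.        , 315.56910541],
       [  0.        , 427.39000843, 201.18669104],
       [  0.        ,   0.        ,   1.        ]]), 'position': array([ 0.49342821, -0.03860819,  0.93672948]), 'rotation': array([[ 0.01348727, -0.99590713,  0.08937051],
       [-0.99989911, -0.0138316 , -0.00323458],
       [ 0.00445748, -0.08931787, -0.9959932 ]])}
wrist {'mtx': array([[335.41314976,   0.        , 312.79599761],
       [  0.        , 335.41314976, 195.7755736 ],
       [  0.        ,   0.        ,   1.        ]]), 'position': array([0.15538838, 0.55850728, 0.3735818 ]), 'rotation': array([[ 0.38259976,  0.88896228,  0.25172106],
       [ 0.92391355, -0.36780502, -0.10537186],
       [-0.00108734,  0.27288374, -0.9620464 ]])}
```

View pics/top0.png

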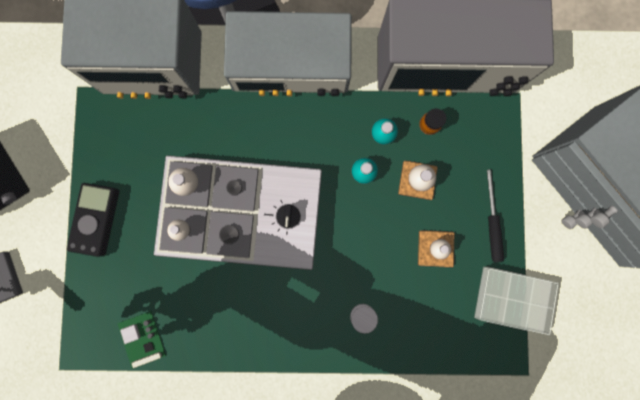

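View pics/scene0.png

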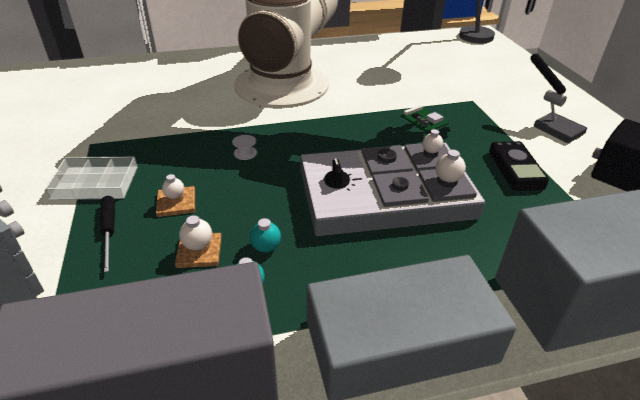

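```bash
cat > h.py <<'E'
from cell import ctrl, optics
import cv2,numpy as np
def ray(info,u,v):
    d=info['rotation']@np.linalg.solve(info['mtx'],[u,v,1.]);return info['position'],d/np.linalg.norm(d)
def onto(info,u,v,z):
    p,d=ray(info,u,v);return p+d*(z-p[2])/d[2]
def proj(info,P):
    q=info['rotation'].T@(np.asarray(P,float)-info['position']);q=info['mtx']@q;return q[:2]/q[2]
def tri(a,b):
    A=[];B=[]
    for p,d in(a,b):
        M=np.eye(3)-np.outer(d,d);A.append(M);B.append(M@p)
    x=np.linalg.lstsq(np.vstack(A),np.hstack(B),rcond=None)[0]
    return x,[np.linalg.norm((np.eye(3)-np.outer(d,d))@(x-p)) for p,d in(a,b)]
E
python3 - <<'E'
from h import *
t=cv2.imread('pics/top0.png');s=cv2.imread('pics/scene0.png')
a=cv2.resize(t[150:270,150:330],None,fx=2.2,fy=2.2,interpolation=2)
b=cv2.resize(t[150:270,345:525],None,fx=2.2,fy=2.2,interpolation=2)
c=cv2.resize(s[125:235,300:480],None,fx=2.2,fy=2.2,interpolation=2)
d=cv2.resize(s[165:275,140:320],None,fx=2.2,fy=2.2,interpolation=2)
cv2.imwrite('pics/crop1.png',np.vstack([np.hstack([a,b]),np.hstack([c,d])]))
it=optics.camera_info('top')
for n,u,v,z in [('L',422,177,.048),('S',441,249,.042),('eA',235,187,.0725),('eB',231,233,.0725),('setL',182,182,.095),('setS',178,230,.09),('dial',288,216,.08)]:
    print(n,onto(it,u,v,z).round(4))
E
```

```text
L [ 0.6273 -0.2644  0.048 ]
S [ 0.4773 -0.3042  0.042 ]
eA [0.5977 0.1229 0.0725]
eB [0.5043 0.1281 0.0725]
setL [0.6035 0.224  0.095 ]
setS [0.5085 0.2295 0.09  ]
dial [0.5397 0.0135 0.08  ]
```

View pics/crop1.png

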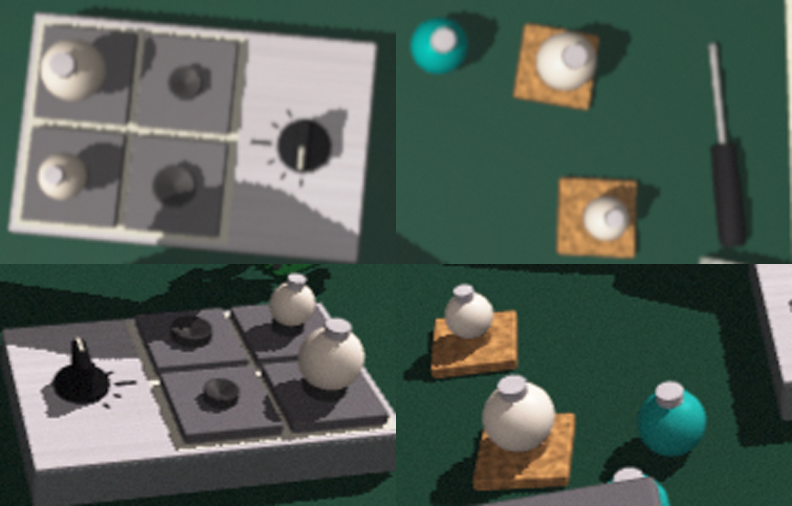

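View pics/wrist0.png

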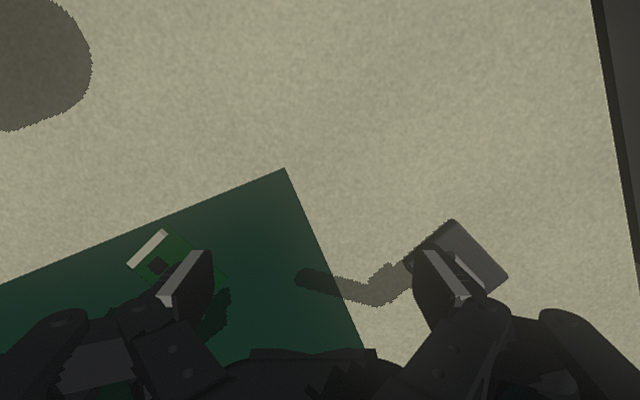

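```bash
cat >> h.py <<'E'
def plan(x,y,z,a=None,n=8):
    """n equal rows from here to TCP x,y,z with tool x at world angle a (deg); levels the tool in row 1"""
    s=ctrl.read_state();R=s['orientation'];p=s['position']
    a0=np.degrees(np.arctan2(R[1,0],R[0,0])); a=a0 if a is None else a
    st=(np.array([x,y,z])-p)/n; w=(a0-a)/n; out=[]
    for k in range(n):
        t=np.radians(a0-w*k);Q=np.array([[np.cos(t),np.sin(t),0],[np.sin(t),-np.cos(t),0],[0,0,-1]])
        out.append(np.r_[(Q.T@st).round(4)*1000,0,0,w])
    print('t',round(s['time'],2),'p',p.round(4),'a0',a0.round(2),'tilt',R[:2,2].round(4),'gap',s['finger_gap'].round(4),'F',s['force'].round(1))
    for k in range(0,n,8): print([round(float(v),1) for r in out[k:k+8] for v in r])
E
python3 -c "
from h import *
plan(.54,.13,.40,90,16)"
```

```text
Traceback (most recent call last):
  File "h.py", line 23, in plan
    print('t',round(s['time'],2),'p',p.round(4),'a0',a0.round(2),'tilt',R[:2,2].round(4),'gap',s['finger_gap'].round(4),'F',s['force'].round(1))
                                                                                               ^^^^^^^^^^^^^^^^^^^^^
AttributeError: 'float' object has no attribute 'round'
```

```bash
sed -i "s/s\['finger_gap'\].round(4)/round(s['finger_gap'],4)/" h.py
python3 -c "
from h import *
plan(.54,.13,.40,90,16)"
```

```text
t 0.15 p [0.2201 0.5312 0.4042] a0 157.49 tilt [-0.0005 -0.0008] gap 0.0854 F [0.  0.1 0.6]
[-28.1, -15.5, 0.3, 0.0, 0.0, 4.2, -29.1, -13.4, 0.3, 0.0, 0.0, 4.2, -30.0, -11.2, 0.3, 0.0, 0.0, 4.2, -30.8, -9.0, 0.3, 0.0, 0.0, 4.2, -31.4, -6.7, 0.3, 0.0, 0.0, 4.2, -31.8, -4.4, 0.3, 0.0, 0.0, 4.2, -32.0, -2.0, 0.3, 0.0, 0.0, 4.2, -32.1, 0.3, 0.3, 0.0, 0.0, 4.2]
[-32.0, 2.7, 0.3, 0.0, 0.0, 4.2, -31.7, 5.0, 0.3, 0.0, 0.0, 4.2, -31.2, 7.4, 0.3, 0.0, 0.0, 4.2, -30.6, 9.6, 0.3, 0.0, 0.0, 4.2, -29.8, 11.9, 0.3, 0.0, 0.0, 4.2, -28.8, 14.0, 0.3, 0.0, 0.0, 4.2, -27.7, 16.1, 0.3, 0.0, 0.0, 4.2, -26.5, 18.1, 0.3, 0.0, 0.0, 4.2]
```

>>> send_rows:
  moves: [-28,-15.5,0,0,0,4.2,-29,-13.5,0,0,0,4.2,-30,-11,0,0,0,4.2,-31,-9,0,0,0,4.2,-31.5,-6.5,0,0,0,4.2,-32,-4.5,0,0,0,4.2,-32,-2,0,0,0,4.2,-32,0,0,0,0,4.2]

```text
time: 0.82
position: [0.381, 0.3248, 0.4016]
orientation: [[-0.545, 0.838, -0.004], [0.838, 0.545, -0.003], [-0.0, -0.005, -1.0]]
force: [0.3, 0.6, 0.5]
finger_gap: 0.0855
```

>>> send_rows:
  moves: [-32,2.5,0,0,0,4.2,-31.5,5,0,0,0,4.2,-31,7.5,0,0,0,4.2,-30.5,9.5,0,0,0,4.2,-30,12,0,0,0,4.2,-29,14,0,0,0,4.2,-27.5,16,0,0,0,4.2,-26.5,18,0,0,0,4.2]

```text
time: 1.48
position: [0.5409, 0.1083, 0.4009]
orientation: [[0.04, 0.999, -0.005], [0.999, -0.04, -0.002], [-0.003, -0.005, -1.0]]
force: [0.5, 1.3, 0.3]
finger_gap: 0.0852
```

```bash
python3 - <<'E'
from h import *
import pickle
i=optics.camera_info('wrist');im=optics.camera('wrist')[:,:,::-1]
cv2.imwrite('pics/w1.png',im);pickle.dump(i,open('w1.pkl','wb'))
plan(.627,-.265,.30,90,16)
print(ctrl.read_state()['joints'])
E
```

```text
t 1.53 p [0.5435 0.1044 0.4003] a0 87.18 tilt [-0.0044 -0.0044] gap 0.0856 F [-0.5 -5.5 -1.5]
[-22.8, 6.3, 6.3, 0.0, 0.0, -0.2, -22.8, 6.3, 6.3, 0.0, 0.0, -0.2, -22.8, 6.2, 6.3, 0.0, 0.0, -0.2, -22.9, 6.1, 6.3, 0.0, 0.0, -0.2, -22.9, 6.1, 6.3, 0.0, 0.0, -0.2, -22.9, 6.0, 6.3, 0.0, 0.0, -0.2, -22.9, 5.9, 6.3, 0.0, 0.0, -0.2, -22.9, 5.9, 6.3, 0.0, 0.0, -0.2]
[-23.0, 5.8, 6.3, 0.0, 0.0, -0.2, -23.0, 5.7, 6.3, 0.0, 0.0, -0.2, -23.0, 5.6, 6.3, 0.0, 0.0, -0.2, -23.0, 5.6, 6.3, 0.0, 0.0, -0.2, -23.0, 5.5, 6.3, 0.0, 0.0, -0.2, -23.0, 5.4, 6.3, 0.0, 0.0, -0.2, -23.1, 5.4, 6.3, 0.0, 0.0, -0.2, -23.1, 5.3, 6.3, 0.0, 0.0, -0.2]
[ 0.05174715  0.1085443   1.49329108 -0.00417022  1.54437108  0.10103316]
```

View pics/w1.png

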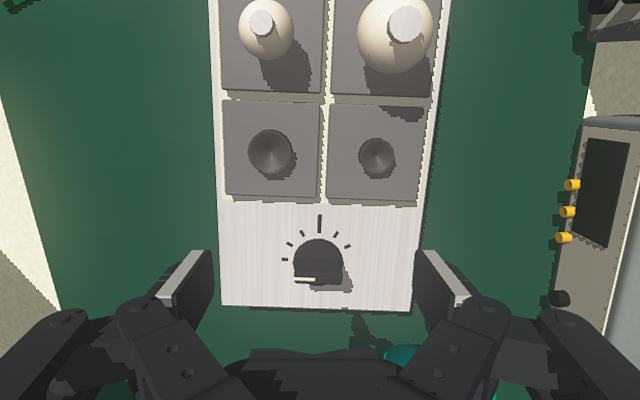

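```bash
python3 - <<'E'
from h import *
import pickle
i=pickle.load(open('w1.pkl','rb'));im=cv2.imread('pics/w1.png');g=cv2.cvtColor(im,cv2.COLOR_BGR2GRAY)
print(g[153,225:325:3],g[158,340:420:3])
for (u,v) in((269,153),(377,158)):
  for T in(70,78,86):
    m=(g[v-40:v+40,u-40:u+40]<T).astype(np.uint8)
    n,l,st,c=cv2.connectedComponentsWithStats(m)
    k=1+np.argmax(st[1:,4]);cs,_=cv2.findContours((l==k).astype(np.uint8),0,1)
    e=cv2.fitEllipse(max(cs,key=len));uu,vv=e[0][0]+u-40,e[0][1]+v-40
    P=onto(i,uu,vv,.0725);print(T,(round(uu,1),round(vv,1)),np.round(e[1],1),P.round(4),'mm/px',np.linalg.norm(P-onto(i,uu+1,vv,.0725))*1000)
# tile corners / dial
for n,u,v,z in [('setS',266,29,.0895),('setL',395,35,.0953),('dialcen marks long',319.5,222,.05),('m0',285,259,.05),('p1',294,280,.089),('p2',316,279,.089),('m5',347,247,.05),('BL',222,306,.05),('BR',411,312,.05),('gapC',326,205,.06),('gapM',323,98,.062)]:
    print(n,onto(i,u,v,z).round(4))
E
```

```text
[122 127 127 128 127 127 128 131  84  81  82  81  81  81  84 100  95  91
  90  90  89  90  71  75 132 129 128 128 128 129 130  88 116 231] [128 128 128 128 129 128 103  89  83  82  83  87 106 108  93  91  91  90
  73 127 126 126 126 126 127 126 127]
70 (280.4, 144.2) [16.7 29.6] [0.5112 0.1415 0.0725] mm/px 0.8849868979600486
78 (264.9, 142.1) [16.9 26.3] [0.4977 0.1439 0.0725] mm/px 0.8838340263003196
86 (272.2, 154.4) [39.4 50.9] [0.5034 0.1327 0.0725] mm/px 0.8926453218261614Traceback (most recent call last):
  File "<stdin>", line 10, in <module>
cv2.error: OpenCV(4.12.0) /io/opencv/modules/imgproc/src/shapedescr.cpp:361: error: (-201:Incorrect size of input array) There should be at least 5 points to fit the ellipse in function 'fitEllipseNoDirect'
```

>>> send_rows:
  moves: [-23,6,6,0,0,0,-23,6,6,0,0,0,-23,6,6,0,0,0,-23,6,6,0,0,0,-23,6,6,0,0,0,-23,6,6,0,0,0,-23,6,6,0,0,0,-23,6,6,0,0,0]

```text
time: 2.2
position: [0.5835, -0.0901, 0.3498]
orientation: [[0.051, 0.999, -0.006], [0.999, -0.051, -0.003], [-0.003, -0.006, -1.0]]
force: [0.6, -0.1, 0.6]
finger_gap: 0.0853
```

>>> send_rows:
  moves: [-23,6,6,0,0,0,-23,6,6,0,0,0,-23,6,6,0,0,0,-23,6,6,0,0,0,-23,6,6,0,0,0,-23,6,6,0,0,0,-23,6,6,0,0,0,-10,2,2,0,0,0]

```text
time: 2.87
position: [0.6189, -0.2741, 0.3003]
orientation: [[0.051, 0.999, -0.01], [0.999, -0.051, -0.001], [-0.002, -0.01, -1.0]]
force: [-0.0, -0.6, 0.3]
finger_gap: 0.0857
```

```bash
python3 - <<'E'
from h import *
import pickle
i=optics.camera_info('wrist');im=optics.camera('wrist')[:,:,::-1]
cv2.imwrite('pics/w2.png',im);pickle.dump(i,open('w2.pkl','wb'))
plan(.627,-.265,.20,90,8)
E
```

```text
t 2.92 p [ 0.6188 -0.2748  0.3   ] a0 87.02 tilt [-0.0107 -0.0012] gap 0.0852 F [-1.  -1.2 -0.7]
[1.3, 1.0, 12.5, 0.0, 0.0, -0.4, 1.3, 1.0, 12.5, 0.0, 0.0, -0.4, 1.3, 1.0, 12.5, 0.0, 0.0, -0.4, 1.3, 1.0, 12.5, 0.0, 0.0, -0.4, 1.2, 1.0, 12.5, 0.0, 0.0, -0.4, 1.2, 1.0, 12.5, 0.0, 0.0, -0.4, 1.2, 1.0, 12.5, 0.0, 0.0, -0.4, 1.2, 1.0, 12.5, 0.0, 0.0, -0.4]
```

View pics/w2.png

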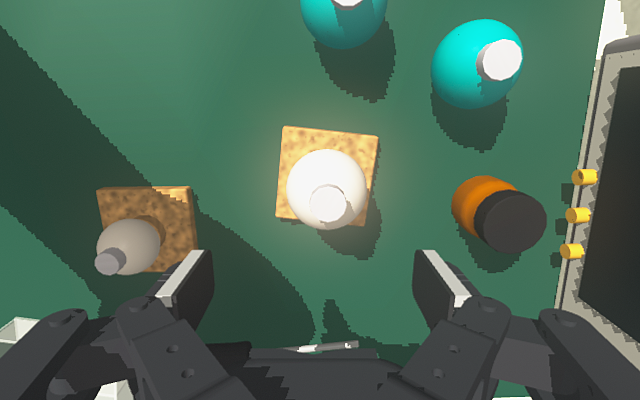

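```bash
cat >> h.py <<'E'
def sphere(i,mask,r,zc):
    """mask -> sphere centre: robust cone fit to the silhouette, then axis onto z=zc"""
    cs,_=cv2.findContours(mask.astype(np.uint8),cv2.RETR_EXTERNAL,cv2.CHAIN_APPROX_NONE)
    c=max(cs,key=cv2.contourArea)[:,0].astype(float)
    K=np.linalg.inv(i['mtx']);d=np.c_[c,np.ones(len(c))]@K.T;d/=np.linalg.norm(d,axis=1,keepdims=True);d=d@i['rotation'].T
    rng=np.random.default_rng(0);best=np.zeros(len(d),bool)
    for _ in range(500):
        m=np.linalg.lstsq(d[rng.choice(len(d),4)],np.ones(4),rcond=None)[0]
        ok=abs(d@m-1)<.0008
        if ok.sum()>best.sum(): best=ok
    m=np.linalg.lstsq(d[best],np.ones(best.sum()),rcond=None)[0]
    n=np.linalg.norm(m);a=m/n;al=np.arccos(1/n);p=i['position']
    return (p+a*r/np.sin(al)).round(4),(p+a*(zc-p[2])/a[2]).round(4),best.mean().round(2)
def big(mask,u,v,h):
    q=np.zeros(mask.shape,np.uint8);q[max(v-h,0):v+h,max(u-h,0):u+h]=mask[max(v-h,0):v+h,max(u-h,0):u+h]
    n,l,st,c=cv2.connectedComponentsWithStats(q);return (l==1+np.argmax(st[1:,4]))
def rim(i,g,u,v,T,z=.0725,h=38):
    m=big(g<T,u,v,h).astype(np.uint8);m=cv2.morphologyEx(m,cv2.MORPH_OPEN,np.ones((5,5)))
    cs,_=cv2.findContours(m,0,1);c=cv2.convexHull(max(cs,key=cv2.contourArea))
    P=np.array([onto(i,a,b,z)[:2] for a,b in c[:,0]],np.float32)
    e=cv2.fitEllipse(P*1000);return np.round(e[0],1),np.round(e[1],1)
E
python3 - <<'E'
from h import *
import pickle
i=pickle.load(open('w1.pkl','rb'));im=cv2.imread('pics/w1.png');g=cv2.cvtColor(im,cv2.COLOR_BGR2GRAY)
for n,(u,v) in dict(l=(269,153),s=(377,158)).items():
  for T in(105,112,118): print(n,T,*rim(i,g,u,v,T))
for n,u,v,z in [('long',319.5,222,.05),('m0',285,259,.05),('m1',289,244,.05),('m5?',347,247,.05),('p1',294,280,.089),('p2',316,279,.089),('BL',222,306,.05),('BR',411,312,.05),('gapC',326,205,.06),('gapM',323,98,.062)]:
    print(n,onto(i,u,v,z).round(4))
h=cv2.cvtColor(im,cv2.COLOR_BGR2HSV);w=(h[...,2]>140)
print('setS',sphere(i,big(g>150,266,29,38),.021,.0895));print('setL',sphere(i,big(g>150,395,35,45),.028,.0953))
i=pickle.load(open('w2.pkl','rb'));im=cv2.imread('pics/w2.png');h=cv2.cvtColor(im,cv2.COLOR_BGR2HSV)
m=(h[...,1]<85)&(h[...,2]>80)
print('L',sphere(i,big(m,326,189,48),.028,.045));print('S',sphere(i,big(m,125,247,40),.021,.039))
print(h[245,85:200:6,:].tolist())
c=(h[...,0]<22)&(h[...,1]>90)
for u,v in((326,178),(148,230)):
    cs,_=cv2.findContours(big(c,u,v,65).astype(np.uint8),0,1);r=cv2.minAreaRect(max(cs,key=cv2.contourArea));print(r,onto(i,*r[0],.012).round(4))
E
```

```text
l 105 [503.2 132.2] [41.  47.5]
l 112 [503.1 132.2] [41.2 47.6]
l 118 [503.  132.4] [41.4 48. ]
s 105 [596.3 125.2] [32.2 39.4]
s 112 [596.3 125.4] [32.4 39.5]
s 118 [596.3 125.3] [32.9 39.3]
long [0.5433 0.0586 0.05  ]
m0 [0.5057 0.0187 0.05  ]
m1 [0.5109 0.0356 0.05  ]
m5? [0.5709 0.0299 0.05  ]
p1 [0.5173 0.0161 0.089 ]
p2 [0.538  0.0164 0.089 ]
BL [ 0.4329 -0.0354  0.05  ]
BR [ 0.6403 -0.0506  0.05  ]
gapC [0.5502 0.0796 0.06  ]
gapM [0.5504 0.1793 0.062 ]
setS (array([0.4981, 0.247 , 0.0314]), array([0.5058, 0.2352, 0.0895]), np.float64(0.76))
setL (array([ 0.6743,  0.2748, -0.1328]), array([0.6146, 0.231 , 0.0953]), np.float64(0.56))
L (array([ 0.6255, -0.2644,  0.0438]), array([ 0.6255, -0.2641,  0.045 ]), np.float64(0.43))
S (array([ 0.477 , -0.3017,  0.0428]), array([ 0.4746, -0.3033,  0.039 ]), np.float64(1.0))
[[74, 79, 71], [74, 76, 70], [18, 39, 155], [19, 41, 176], [19, 41, 181], [17, 39, 182], [19, 38, 186], [18, 40, 180], [18, 39, 171], [16, 40, 165], [19, 41, 156], [16, 39, 145], [18, 40, 127], [15, 123, 129], [15, 129, 144], [16, 132, 149], [16, 134, 160], [17, 127, 124], [16, 122, 115], [72, 72, 71]]
((325.95050048828125, 175.49505615234375), (96.71762084960938, 92.53845977783203), 5.710593223571777) [ 0.6262 -0.2615  0.012 ]
((146.76060485839844, 228.62110900878906), (85.70787048339844, 99.50225067138672), 88.36341857910156) [ 0.4765 -0.2991  0.012 ]
```

>>> send_rows:
  moves: [4,2,8,-0.6,0,0,4,2,12,0,0,0,3,2,12,0,0,0,0,0,14,0,0,0,0,0,14,0,0,0,0,0,14,0,0,0,0,0,12,0,0,0,0,0,6,0,0,0]

```text
time: 3.58
position: [0.6259, -0.2585, 0.2015]
orientation: [[0.049, 0.999, -0.002], [0.999, -0.049, -0.001], [-0.001, -0.002, -1.0]]
force: [-0.4, -0.1, -1.0]
finger_gap: 0.0853
```

```bash
python3 - <<'E'
from h import *
print(ctrl.finger_overhang)
plan(.6255,-.264,.197,None,8)
i=optics.camera_info('wrist');im=optics.camera('wrist')[:,:,::-1]
cv2.imwrite('pics/w3.png',im)
h=cv2.cvtColor(np.ascontiguousarray(im),cv2.COLOR_BGR2HSV);m=(h[...,1]<85)&(h[...,2]>100)
u,v=proj(i,[.6255,-.264,.045]).astype(int);print(u,v,sphere(i,big(m,u,v,85),.028,.045))
E
```

```text
0.1734
t 3.58 p [ 0.6259 -0.2585  0.2015] a0 87.17 tilt [-0.0016 -0.0005] gap 0.0853 F [-0.4 -0.1 -1. ]
[-0.7, -0.0, 0.6, 0.0, 0.0, 0.0, -0.7, -0.0, 0.6, 0.0, 0.0, 0.0, -0.7, -0.0, 0.6, 0.0, 0.0, 0.0, -0.7, -0.0, 0.6, 0.0, 0.0, 0.0, -0.7, -0.0, 0.6, 0.0, 0.0, 0.0, -0.7, -0.0, 0.6, 0.0, 0.0, 0.0, -0.7, -0.0, 0.6, 0.0, 0.0, 0.0, -0.7, -0.0, 0.6, 0.0, 0.0, 0.0]
314 286 (array([ 0.6252, -0.2647,  0.0437]), array([ 0.6253, -0.2639,  0.045 ]), np.float64(0.46))
```

Centre confirmed at (0.6253, -0.264). Fine-adjust, then close.

>>> send_rows:
  moves: [-3,0,2,0,0,0,-2.5,-0.5,2,0,0,0,0,0,0.5,0,0,0,0,0,0,0,0,0,0,0,0,0,0,0,0,0,0,0,0,0,0,0,0,0,0,0,0,0,0,0,0,0]

```text
time: 4.3
position: [0.6256, -0.2644, 0.1985]
orientation: [[0.049, 0.999, 0.0], [0.999, -0.049, -0.002], [-0.002, 0.0, -1.0]]
force: [0.2, 0.6, 0.5]
finger_gap: 0.0852
```

>>> send_rows:
  moves: [0,0,0,0,0,0,0,0,0,0,0,0,0,0,0,0,0,0,0,0,0,0,0,0,0,0,0,0,0,0,0,0,0,0,0,0,0,0,0,0,0,0,0,0,0,0,0,0]
  jaw: 0

```text
time: 4.97
position: [0.6258, -0.2644, 0.1996]
orientation: [[0.049, 0.999, 0.002], [0.999, -0.049, -0.002], [-0.002, 0.002, -1.0]]
force: [-0.4, 1.3, 0.7]
finger_gap: 0.0536
```

```bash
python3 - <<'E'
from h import *
plan(.6255,-.264,.197,None,8)
E
```

```text
t 4.97 p [ 0.6258 -0.2644  0.1996] a0 87.19 tilt [ 0.0017 -0.0024] gap 0.0536 F [-0.4  1.3  0.7]
[0.0, -0.0, 0.3, 0.0, 0.0, 0.0, 0.0, -0.0, 0.3, 0.0, 0.0, 0.0, 0.0, -0.0, 0.3, 0.0, 0.0, 0.0, 0.0, -0.0, 0.3, 0.0, 0.0, 0.0, 0.0, -0.0, 0.3, 0.0, 0.0, 0.0, 0.0, -0.0, 0.3, 0.0, 0.0, 0.0, 0.0, -0.0, 0.3, 0.0, 0.0, 0.0, 0.0, -0.0, 0.3, 0.0, 0.0, 0.0]
```

>>> send_rows:
  moves: [0,0,0,0,0,0,0,0,-3,0,0,0,0,0,-5,0,0,0,0,0,-8,0,0,0,0,0,-10,0,0,0,0,0,-5,0,0,0,0,0,0,0,0,0,0,0,0,0,0,0]

```text
time: 5.63
position: [0.6257, -0.2643, 0.2347]
orientation: [[0.049, 0.999, 0.002], [0.999, -0.049, -0.003], [-0.003, 0.002, -1.0]]
force: [-0.3, 0.3, -1.1]
finger_gap: 0.0534
```

```bash
python3 - <<'E'
from h import *
i=optics.camera_info('wrist');im=optics.camera('wrist')[:,:,::-1]
s=optics.camera('scene')[:,:,::-1]
cv2.imwrite('pics/w4.png',np.hstack([im[150:400,160:480],cv2.resize(s[165:290,130:290],None,fx=2,fy=2)]))
plan(.6255,-.264,.197,None,8)
E
```

```text
t 5.73 p [ 0.6257 -0.2643  0.2342] a0 87.19 tilt [ 0.0018 -0.0025] gap 0.0537 F [ 1.2 -0.2 -0.1]
[0.0, -0.0, 4.7, 0.0, 0.0, 0.0, 0.0, -0.0, 4.7, 0.0, 0.0, 0.0, 0.0, -0.0, 4.7, 0.0, 0.0, 0.0, 0.0, -0.0, 4.7, 0.0, 0.0, 0.0, 0.0, -0.0, 4.7, 0.0, 0.0, 0.0, 0.0, -0.0, 4.7, 0.0, 0.0, 0.0, 0.0, -0.0, 4.7, 0.0, 0.0, 0.0, 0.0, -0.0, 4.7, 0.0, 0.0, 0.0]
```

View pics/w4.png

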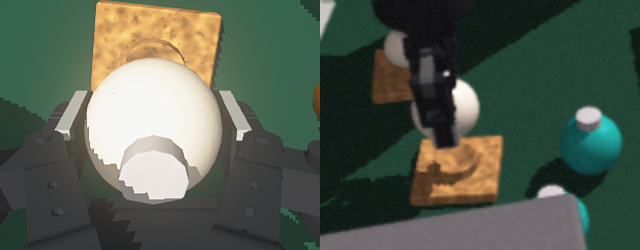

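```bash
python3 - <<'E'
from h import *
i=optics.camera_info('wrist')
p=ctrl.read_state()['position']
c=cv2.imread('pics/w4.png')[:,:320];im=np.zeros((400,640,3),np.uint8);im[150:400,160:480]=c
h=cv2.cvtColor(im,cv2.COLOR_BGR2HSV)
for T in(100,130,150):
    m=(h[...,1]<60)&(h[...,2]>T);m[:,:248]=0;m[:,382:]=0
    print(sphere(i,big(m,315,285,80),.028,p[2]-.155),proj(i,[p[0],p[1],p[2]-.155]))
plan(.503,.1285,.300,87,16)
E
```

```text
(array([ 0.6252, -0.2647,  0.0783]), array([ 0.6253, -0.2641,  0.0792]), np.float64(0.76)) [313.88643152 275.75644813]
(array([ 0.6252, -0.2649,  0.0775]), array([ 0.6252, -0.264 ,  0.0792]), np.float64(0.76)) [313.88643152 275.75644813]
(array([ 0.6255, -0.2658,  0.0746]), array([ 0.6256, -0.2633,  0.0792]), np.float64(0.7)) [313.88643152 275.75644813]
t 5.73 p [ 0.6257 -0.2643  0.2342] a0 87.19 tilt [ 0.0018 -0.0025] gap 0.0537 F [ 1.2 -0.2 -0.1]
[24.1, -8.9, -4.1, 0.0, 0.0, 0.0, 24.1, -8.9, -4.1, 0.0, 0.0, 0.0, 24.1, -8.9, -4.1, 0.0, 0.0, 0.0, 24.1, -8.9, -4.1, 0.0, 0.0, 0.0, 24.1, -8.9, -4.1, 0.0, 0.0, 0.0, 24.1, -8.9, -4.1, 0.0, 0.0, 0.0, 24.1, -8.9, -4.1, 0.0, 0.0, 0.0, 24.1, -8.9, -4.1, 0.0, 0.0, 0.0]
[24.1, -8.9, -4.1, 0.0, 0.0, 0.0, 24.1, -8.9, -4.1, 0.0, 0.0, 0.0, 24.1, -8.9, -4.1, 0.0, 0.0, 0.0, 24.1, -8.9, -4.1, 0.0, 0.0, 0.0, 24.1, -8.9, -4.1, 0.0, 0.0, 0.0, 24.1, -8.9, -4.1, 0.0, 0.0, 0.0, 24.1, -8.9, -4.1, 0.0, 0.0, 0.0, 24.1, -8.9, -4.1, 0.0, 0.0, 0.0]
```

>>> send_rows:
  moves: [10,-4,-16,0,0,0,20,-8,-16,0,0,0,26,-10,-16,0,0,0,28,-10,-16,0,0,0,28,-10,-4,0,0,0,28,-10,0,0,0,0,28,-10,0,0,0,0,28,-10,0,0,0,0]

```text
time: 6.4
position: [0.5607, -0.0624, 0.3004]
orientation: [[0.056, 0.998, -0.003], [0.998, -0.056, -0.001], [-0.001, -0.003, -1.0]]
force: [0.4, 1.5, -1.8]
finger_gap: 0.0534
```

>>> send_rows:
  moves: [28,-10,0,0,0,0,28,-10,0,0,0,0,28,-10,0,0,0,0,28,-10,0,0,0,0,25,-10,0,0,0,0,20,-8,0,0,0,0,8,-4,0,0,0,0,0,0,0,0,0,0]

```text
time: 7.07
position: [0.5016, 0.1179, 0.2987]
orientation: [[0.052, 0.999, -0.005], [0.999, -0.052, 0.001], [0.0, -0.005, -1.0]]
force: [-0.5, -0.1, -0.6]
finger_gap: 0.0535
```

```bash
python3 - <<'E'
from h import *
import pickle
i=optics.camera_info('wrist');im=optics.camera('wrist')[:,:,::-1]
cv2.imwrite('pics/w5.png',im);pickle.dump(i,open('w5.pkl','wb'))
t=optics.camera('top')[:,:,::-1];cv2.imwrite('pics/top5.png',t)
plan(.503,.1285,.2515,87,8)
E
```

```text
t 7.17 p [0.5023 0.1164 0.2987] a0 86.93 tilt [-0.0052  0.0002] gap 0.0535 F [ 0.6 -1.  -0.1]
[1.5, 0.0, 5.9, 0.0, 0.0, -0.0, 1.5, 0.0, 5.9, 0.0, 0.0, -0.0, 1.5, 0.0, 5.9, 0.0, 0.0, -0.0, 1.5, 0.0, 5.9, 0.0, 0.0, -0.0, 1.5, 0.0, 5.9, 0.0, 0.0, -0.0, 1.5, 0.0, 5.9, 0.0, 0.0, -0.0, 1.5, 0.0, 5.9, 0.0, 0.0, -0.0, 1.5, 0.0, 5.9, 0.0, 0.0, -0.0]
```

View pics/w5.png

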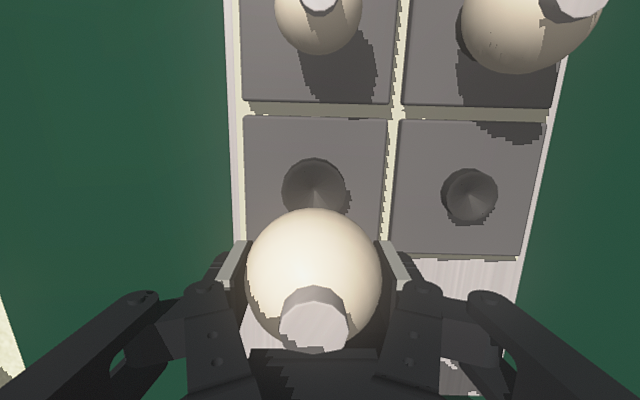

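```bash
python3 - <<'E'
from h import *
import pickle
i=pickle.load(open('w5.pkl','rb'));im=cv2.imread('pics/w5.png');g=cv2.cvtColor(im,cv2.COLOR_BGR2GRAY)
print('small rim',*rim(i,g,469,195,112,h=45))
for n,u,v,z in[('apexL',314,188,.063),('apexS',469,191,.0653),('rimL left',281,191,.0725),('rimL top',313,158,.0725),('rimS left',441,196,.0725),('rimS right',497,193,.0725),('rimS top',467,168,.0725),
 ('tL1',244,115,.062),('tL2',388,121,.062),('tS1',399,120,.062),('tS2',548,124,.062),('tS3',522,256,.062),('tS4',388,252,.062),('setStile BR',389,104,.062)]:
    print(n,onto(i,u,v,z).round(4))
E
```

```text
small rim [594.5 127. ] [34.4 38.8]
apexL [0.5012 0.135  0.063 ]
apexS [0.5978 0.1287 0.0653]
rimL left [0.4814 0.1366 0.0725]
rimL top [0.5017 0.1556 0.0725]
rimS left [0.5778 0.1285 0.0725]
rimS right [0.6114 0.1287 0.0725]
rimS top [0.5923 0.145  0.0725]
tL1 [0.4617 0.1819 0.062 ]
tL2 [0.5477 0.1739 0.062 ]
tS1 [0.5542 0.1742 0.062 ]
tS2 [0.6434 0.1672 0.062 ]
tS3 [0.6381 0.0806 0.062 ]
tS4 [0.5484 0.088  0.062 ]
setStile BR [0.5482 0.1838 0.062 ]
```

```bash
python3 - <<'E'
from h import *
i=optics.camera_info('top');im=cv2.imread('pics/top0.png');g=cv2.cvtColor(im,cv2.COLOR_BGR2GRAY)
print(g[187,218:252],g[233,212:250]);print(g[172:202,235],g[218:250,231])
for T in (75,85):print('S',*rim(i,g,235,187,T,h=14))
for T in (50,60,70):print('L',*rim(i,g,231,233,T,h=15))
print(sphere(i,big((g>150),182,182,17),.028,.0953),sphere(i,big((g>140),178,230,14),.021,.0895))
# same sets from wrist w5 not visible; w1 apexes:
E
python3 - <<'E'
import sys;sys.path.insert(0,'.')
from h import *
import pickle
i=pickle.load(open('w1.pkl','rb'));im=cv2.imread('pics/w1.png')
j=pickle.load(open('w5.pkl','rb'));im5=cv2.imread('pics/w5.png')
a=cv2.resize(im[115:195,230:420],None,fx=3,fy=3);b=cv2.resize(im5[140:240,270:520],None,fx=2.28,fy=2.28)
t=cv2.imread('pics/top0.png')[170:255,205:265];t=cv2.resize(t,None,fx=4,fy=4)
c=np.zeros((600,800,3),np.uint8);c[:240,:570]=a;c[250:250+b.shape[0],:b.shape[1]]=b;c[:340,800-228:]=t[:340,:228]
cv2.imwrite('pics/cmp.png',c)
E
```

```text
[118 118 119 119 119 118 119 113  92  71  61  58  59  57  58  65  76  82
  84  85  84  84  80  61  60  65  68  82 108 117 118 119 118 119] [119 120 120 120 120 120 113  91  69  60  59  59  58  58  59  60  66  74
  83  87  88  89  88  90  90  83  62  60  66  69  82 107 117 117 118 117
 114 108]
[118 118 118 118 118 118 115 105  87  83  86  87  87  89  89  82  75  70
  69  68  68  69  75  91 112 118 120 120 119 120] [120 120 120 120 117 106  85  73  78  81  82  82  84  86  87  87  82  76
  72  62  46  41  40  41  43  50  59  66  68  68  68  67]
S [595.  129.1] [16.5 25.6]
S [598.1 121. ] [29.1 40.7]Traceback (most recent call last):
  File "<stdin>", line 5, in <module>
  File "h.py", line 43, in rim
    cs,_=cv2.findContours(m,0,1);c=cv2.convexHull(max(cs,key=cv2.contourArea))
                                                  ~~~^^^^^^^^^^^^^^^^^^^^^^^^
ValueError: max() iterable argument is empty
```

View pics/cmp.png

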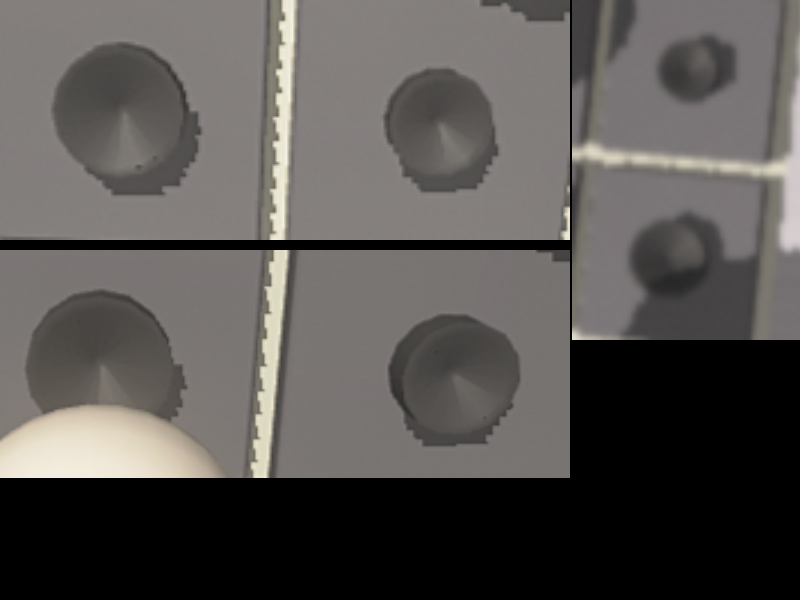

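```bash
python3 - <<'E'
from h import *
import pickle
i=pickle.load(open('w1.pkl','rb'));j=pickle.load(open('w5.pkl','rb'));t=optics.camera_info('top')
for n,c,u,v,z in[('L1',i,269.5,151.7,.0725),('S1',i,376.5,155.5,.0725),('S5',j,472.6,196.1,.0725),('S5apex',j,469.6,195.7,.0653),('L5',j,313.6,191.8,.0725),('L5apex',j,313.4,190.9,.063),
 ('L1apex',i,230+122/3,115+112/3,.063),('S1apex',i,230+439/3,115+122/3,.0653),('Stop',t,205+(691-572)/4,170+69/4,.0725),('Ltop',t,205+(671-572)/4,170+257/4,.0725)]:
    print(n,onto(c,u,v,z).round(4))
plan(.502,.132,.2515,87,8)
E
```

```text
L1 [0.5011 0.1353 0.0725]
S1 [0.5962 0.1281 0.0725]
S5 [0.5969 0.1275 0.0725]
S5apex [0.5984 0.1257 0.0653]
L5 [0.501  0.1351 0.0725]
L5apex [0.5007 0.1331 0.063 ]
L1apex [0.5008 0.1333 0.063 ]
S1apex [0.5974 0.1267 0.0653]
Stop [0.5972 0.1234 0.0725]
Ltop [0.5017 0.1305 0.0725]
t 7.17 p [0.5023 0.1164 0.2987] a0 86.93 tilt [-0.0052  0.0002] gap 0.0535 F [ 0.6 -1.  -0.1]
[1.9, -0.1, 5.9, 0.0, 0.0, -0.0, 1.9, -0.1, 5.9, 0.0, 0.0, -0.0, 1.9, -0.1, 5.9, 0.0, 0.0, -0.0, 1.9, -0.1, 5.9, 0.0, 0.0, -0.0, 1.9, -0.1, 5.9, 0.0, 0.0, -0.0, 1.9, -0.1, 5.9, 0.0, 0.0, -0.0, 1.9, -0.1, 5.9, 0.0, 0.0, -0.0, 1.9, -0.1, 5.9, 0.0, 0.0, -0.0]
```

>>> send_rows:
  moves: [6,-1,4,-0.3,0,0,7,-1,6,0,0,0,4,0,6,0,0,0,0,0,7,0,0,0,0,0,7,0,0,0,0,0,6,0,0,0,0,0,3,0,0,0,0,0,0,0,0,0]

```text
time: 7.83
position: [0.5027, 0.1313, 0.2537]
orientation: [[0.058, 0.998, -0.002], [0.998, -0.058, -0.001], [-0.001, -0.002, -1.0]]
force: [0.3, 0.7, -0.2]
finger_gap: 0.0535
```

```bash
python3 - <<'E'
from h import *
plan(.501,.1335,.2515,None,8)
E
```

```text
t 7.83 p [0.5027 0.1313 0.2537] a0 86.65 tilt [-0.0016 -0.0012] gap 0.0535 F [ 0.3  0.7 -0.2]
[0.3, -0.2, 0.3, 0.0, 0.0, 0.0, 0.3, -0.2, 0.3, 0.0, 0.0, 0.0, 0.3, -0.2, 0.3, 0.0, 0.0, 0.0, 0.3, -0.2, 0.3, 0.0, 0.0, 0.0, 0.3, -0.2, 0.3, 0.0, 0.0, 0.0, 0.3, -0.2, 0.3, 0.0, 0.0, 0.0, 0.3, -0.2, 0.3, 0.0, 0.0, 0.0, 0.3, -0.2, 0.3, 0.0, 0.0, 0.0]
```

>>> send_rows:
  moves: [1,-1,0.5,0,0,0,1,-1,0.5,0,0,0,0,0,0.5,0,0,0,0,0,0.5,0,0,0,0,0,0,0,0,0,0,0,0,0,0,0,0,0,0,0,0,0,0,0,0,0,0,0]

```text
time: 8.5
position: [0.5009, 0.1333, 0.2526]
orientation: [[0.059, 0.998, 0.0], [0.998, -0.059, -0.001], [-0.001, 0.0, -1.0]]
force: [-0.6, -0.1, -0.2]
finger_gap: 0.0532
```

```bash
python3 - <<'E'
from h import *
plan(.501,.1335,.2515,None,8)
E
```

```text
t 8.5 p [0.5009 0.1333 0.2526] a0 86.64 tilt [ 0.0002 -0.0011] gap 0.0532 F [-0.6 -0.1 -0.2]
[0.0, 0.0, 0.1, 0.0, 0.0, 0.0, 0.0, 0.0, 0.1, 0.0, 0.0, 0.0, 0.0, 0.0, 0.1, 0.0, 0.0, 0.0, 0.0, 0.0, 0.1, 0.0, 0.0, 0.0, 0.0, 0.0, 0.1, 0.0, 0.0, 0.0, 0.0, 0.0, 0.1, 0.0, 0.0, 0.0, 0.0, 0.0, 0.1, 0.0, 0.0, 0.0, 0.0, 0.0, 0.1, 0.0, 0.0, 0.0]
```

>>> send_rows:
  moves: [0,0,0.5,0,0,0,0,0,0.5,0,0,0,0,0,0.5,0,0,0,0,0,0,0,0,0,0,0,0,0,0,0,0,0,0,0,0,0,0,0,0,0,0,0,0,0,0,0,0,0]

```text
time: 9.17
position: [0.5009, 0.1333, 0.251]
orientation: [[0.059, 0.998, 0.0], [0.998, -0.059, -0.001], [-0.001, 0.0, -1.0]]
force: [-0.3, 0.1, -1.5]
finger_gap: 0.0535
```

>>> send_rows:
  moves: [0,0,0,0,0,0,0,0,0,0,0,0,0,0,0,0,0,0,0,0,0,0,0,0,0,0,0,0,0,0,0,0,0,0,0,0,0,0,0,0,0,0,0,0,0,0,0,0]
  jaw: 80

```text
time: 9.83
position: [0.501, 0.1333, 0.2513]
orientation: [[0.059, 0.998, 0.001], [0.998, -0.059, -0.001], [-0.001, 0.001, -1.0]]
force: [0.3, 0.4, 0.4]
finger_gap: 0.0801
```

>>> send_rows:
  moves: [0,0,-5,0,0,0,0,0,-10,0,0,0,0,0,-16,0,0,0,0,0,-20,0,0,0,0,0,-24,0,0,0,0,0,-24,0,0,0,0,0,0,0,0,0,0,0,0,0,0,0]

```text
time: 10.5
position: [0.5003, 0.1334, 0.3597]
orientation: [[0.059, 0.998, 0.001], [0.998, -0.059, -0.001], [-0.001, 0.002, -1.0]]
force: [0.1, -0.3, -0.7]
finger_gap: 0.0802
```

```bash
python3 - <<'E'
from h import *
i=optics.camera_info('wrist');im=optics.camera('wrist')[:,:,::-1]
cv2.imwrite('pics/w6.png',im)
h=cv2.cvtColor(np.ascontiguousarray(im),cv2.COLOR_BGR2HSV);m=(h[...,1]<85)&(h[...,2]>135)
u,v=proj(i,[.501,.1335,.095]).astype(int);print(u,v,sphere(i,big(m,u,v,62),.028,.0953))
plan(.476,-.303,.30,87,16)
E
```

```text
314 199 (array([0.4997, 0.1332, 0.0858]), array([0.4998, 0.1359, 0.0953]), np.float64(0.84))
t 10.55 p [0.5003 0.1334 0.36  ] a0 86.63 tilt [ 0.0023 -0.0008] gap 0.0801 F [1.3 0.4 2.3]
[-27.3, 0.1, 3.7, 0.0, 0.0, -0.0, -27.3, 0.1, 3.7, 0.0, 0.0, -0.0, -27.3, 0.1, 3.7, 0.0, 0.0, -0.0, -27.3, 0.0, 3.7, 0.0, 0.0, -0.0, -27.3, 0.0, 3.7, 0.0, 0.0, -0.0, -27.3, 0.0, 3.7, 0.0, 0.0, -0.0, -27.3, 0.0, 3.7, 0.0, 0.0, -0.0, -27.3, 0.0, 3.7, 0.0, 0.0, -0.0]
[-27.3, -0.0, 3.7, 0.0, 0.0, -0.0, -27.3, -0.0, 3.7, 0.0, 0.0, -0.0, -27.3, -0.0, 3.7, 0.0, 0.0, -0.0, -27.3, -0.0, 3.7, 0.0, 0.0, -0.0, -27.3, -0.0, 3.7, 0.0, 0.0, -0.0, -27.3, -0.1, 3.7, 0.0, 0.0, -0.0, -27.3, -0.1, 3.7, 0.0, 0.0, -0.0, -27.3, -0.1, 3.7, 0.0, 0.0, -0.0]
```

View pics/w6.png

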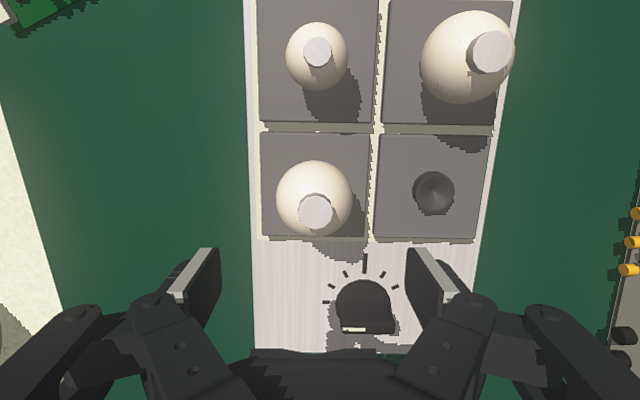

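>>> send_rows:
  moves: [-28,0,0,0,0,0,-28,0,0,0,0,0,-28,0,0,0,0,0,-28,0,0,0,0,0,-28,0,4,0,0,0,-28,0,6,0,0,0,-28,0,6,0,0,0,-28,0,6,0,0,0]

```text
time: 11.22
position: [0.4856, -0.0946, 0.3353]
orientation: [[0.051, 0.999, -0.0], [0.999, -0.051, 0.001], [0.001, -0.0, -1.0]]
force: [0.3, 0.3, 0.6]
finger_gap: 0.0799
```

>>> send_rows:
  moves: [-28,0,6,0,0,0,-28,0,6,0,0,0,-28,0,6,0,0,0,-28,0,6,0,0,0,-28,0,6,0,0,0,-28,0,6,0,0,0,-15,0,2,0,0,0,0,0,0,0,0,0]

```text
time: 11.88
position: [0.4718, -0.2904, 0.2889]
orientation: [[0.055, 0.998, -0.008], [0.998, -0.055, 0.005], [0.005, -0.008, -1.0]]
force: [0.7, 0.6, 0.0]
finger_gap: 0.0796
```

```bash
python3 - <<'E'
from h import *
i=optics.camera_info('wrist');im=optics.camera('wrist')[:,:,::-1]
cv2.imwrite('pics/w7.png',im)
h=cv2.cvtColor(np.ascontiguousarray(im),cv2.COLOR_BGR2HSV)
u,v=proj(i,[.476,-.301,.039]).astype(int)
for T in(80,110):
  m=(h[...,1]<70)&(h[...,2]>T);b=big(m,u,v,60);print(u,v,b.sum(),sphere(i,b,.021,.039))
c=(h[...,0]<22)&(h[...,1]>90)
cs,_=cv2.findContours(big(c,u,v,80).astype(np.uint8),0,1);r=cv2.minAreaRect(max(cs,key=cv2.contourArea));print(r,onto(i,*r[0],.012).round(4))
plan(.4755,-.302,.193,None,8)
E
```

```text
323 222 5232 (array([ 0.476 , -0.3041,  0.0356]), array([ 0.476 , -0.3028,  0.039 ]), np.float64(0.35))
323 222 2826 (array([ 0.476 , -0.3045,  0.0332]), array([ 0.476 , -0.3023,  0.039 ]), np.float64(1.0))
((323.4566345214844, 208.55210876464844), (92.28414154052734, 98.12173461914062), 89.157470703125) [ 0.4765 -0.2994  0.012 ]
t 11.93 p [ 0.4718 -0.2893  0.289 ] a0 86.87 tilt [-0.0079  0.0058] gap 0.0802 F [-0.1 -0.3 -0.2]
[-1.6, 0.5, 12.0, 0.0, 0.0, 0.0, -1.6, 0.5, 12.0, 0.0, 0.0, 0.0, -1.6, 0.5, 12.0, 0.0, 0.0, 0.0, -1.6, 0.5, 12.0, 0.0, 0.0, 0.0, -1.6, 0.5, 12.0, 0.0, 0.0, 0.0, -1.6, 0.5, 12.0, 0.0, 0.0, 0.0, -1.6, 0.5, 12.0, 0.0, 0.0, 0.0, -1.6, 0.5, 12.0, 0.0, 0.0, 0.0]
```

>>> send_rows:
  moves: [-4,2,6,-0.4,-0.3,0,-5,2,10,0,0,0,-4,1,14,0,0,0,0,0,16,0,0,0,0,0,16,0,0,0,0,0,14,0,0,0,0,0,10,0,0,0,0,0,4,0,0,0]

```text
time: 12.6
position: [0.478, -0.2982, 0.1919]
orientation: [[0.049, 0.999, 0.001], [0.999, -0.049, -0.0], [-0.0, 0.001, -1.0]]
force: [0.2, -0.0, 0.2]
finger_gap: 0.0797
```

```bash
python3 - <<'E'
from h import *
i=optics.camera_info('wrist');im=optics.camera('wrist')[:,:,::-1]
cv2.imwrite('pics/w8.png',im)
h=cv2.cvtColor(np.ascontiguousarray(im),cv2.COLOR_BGR2HSV);m=(h[...,1]<70)&(h[...,2]>100)
u,v=proj(i,[.476,-.302,.039]).astype(int);b=big(m,u,v,68);print(u,v,b.sum(),sphere(i,b,.021,.039))
plan(.476,-.302,.195,None,8)
E
```

```text
309 287 9013 (array([ 0.4759, -0.3036,  0.0375]), array([ 0.476 , -0.3026,  0.039 ]), np.float64(0.84))
t 12.65 p [ 0.4779 -0.2981  0.1916] a0 87.21 tilt [0.0005 0.    ] gap 0.0798 F [-0.8  1.  -1. ]
[-0.5, -0.2, -0.4, 0.0, 0.0, 0.0, -0.5, -0.2, -0.4, 0.0, 0.0, 0.0, -0.5, -0.2, -0.4, 0.0, 0.0, 0.0, -0.5, -0.2, -0.4, 0.0, 0.0, 0.0, -0.5, -0.2, -0.4, 0.0, 0.0, 0.0, -0.5, -0.2, -0.4, 0.0, 0.0, 0.0, -0.5, -0.2, -0.4, 0.0, 0.0, 0.0, -0.5, -0.2, -0.4, 0.0, 0.0, 0.0]
```

>>> send_rows:
  moves: [-2,-1,-1.5,0,0,0,-2,-0.5,-1.5,0,0,0,-0.5,0,0,0,0,0,0,0,0,0,0,0,0,0,0,0,0,0,0,0,0,0,0,0,0,0,0,0,0,0,0,0,0,0,0,0]

```text
time: 13.32
position: [0.477, -0.3032, 0.1983]
orientation: [[0.048, 0.999, 0.004], [0.999, -0.048, -0.003], [-0.003, 0.005, -1.0]]
force: [-0.4, 0.3, 0.4]
finger_gap: 0.0797
```

>>> send_rows:
  moves: [0,0,0,0,0,0,0,0,0,0,0,0,0,0,0,0,0,0,0,0,0,0,0,0,0,0,0,0,0,0,0,0,0,0,0,0,0,0,0,0,0,0,0,0,0,0,0,0]
  jaw: 0

```text
time: 13.98
position: [0.477, -0.3031, 0.1991]
orientation: [[0.048, 0.999, 0.005], [0.999, -0.048, -0.004], [-0.003, 0.005, -1.0]]
force: [-0.7, 0.8, 1.3]
finger_gap: 0.0394
```

>>> send_rows:
  moves: [0,0,0,0,0,0,0,0,-3,0,0,0,0,0,-5,0,0,0,0,0,-8,0,0,0,0,0,-10,0,0,0,0,0,-5,0,0,0,0,0,0,0,0,0,0,0,0,0,0,0]

```text
time: 14.65
position: [0.477, -0.3031, 0.2342]
orientation: [[0.048, 0.999, 0.006], [0.999, -0.048, -0.004], [-0.004, 0.006, -1.0]]
force: [-0.7, -0.2, 0.3]
finger_gap: 0.0394
```

```bash
python3 - <<'E'
from h import *
i=optics.camera_info('wrist');p=ctrl.read_state()['position'];im=optics.camera('wrist')[:,:,::-1]
cv2.imwrite('pics/w9.png',im)
h=cv2.cvtColor(np.ascontiguousarray(im),cv2.COLOR_BGR2HSV)
u,v=proj(i,p-[0,0,.155]).astype(int)
for T in(100,130): m=(h[...,1]<60)&(h[...,2]>T);b=big(m,u,v,52);print(u,v,b.sum(),sphere(i,b,.021,p[2]-.155),'offs from TCP')
plan(.5968,.127,.30,87,16)
E
```

```text
312 275 8046 (array([ 0.4771, -0.3042,  0.0725]), array([ 0.4772, -0.3006,  0.0792]), np.float64(0.87)) offs from TCP
312 275 7853 (array([ 0.477 , -0.3046,  0.0716]), array([ 0.4772, -0.3005,  0.0792]), np.float64(0.87)) offs from TCP
t 14.7 p [ 0.477  -0.3031  0.2341] a0 87.26 tilt [ 0.0056 -0.0043] gap 0.0395 F [-0.  -0.1 -0.8]
[27.2, 6.2, -4.1, 0.0, 0.0, 0.0, 27.2, 6.2, -4.1, 0.0, 0.0, 0.0, 27.2, 6.2, -4.1, 0.0, 0.0, 0.0, 27.2, 6.2, -4.1, 0.0, 0.0, 0.0, 27.2, 6.2, -4.1, 0.0, 0.0, 0.0, 27.2, 6.2, -4.1, 0.0, 0.0, 0.0, 27.2, 6.1, -4.1, 0.0, 0.0, 0.0, 27.2, 6.1, -4.1, 0.0, 0.0, 0.0]
[27.2, 6.1, -4.1, 0.0, 0.0, 0.0, 27.2, 6.1, -4.1, 0.0, 0.0, 0.0, 27.2, 6.1, -4.1, 0.0, 0.0, 0.0, 27.2, 6.1, -4.1, 0.0, 0.0, 0.0, 27.2, 6.1, -4.1, 0.0, 0.0, 0.0, 27.2, 6.1, -4.1, 0.0, 0.0, 0.0, 27.2, 6.1, -4.1, 0.0, 0.0, 0.0, 27.2, 6.1, -4.1, 0.0, 0.0, 0.0]
```

>>> send_rows:
  moves: [10,2,-16,0.3,0.2,0,20,5,-18,0,0,0,28,7,-18,0,0,0,29,7,-16,0,0,0,29,7,-6,0,0,0,29,7,0,0,0,0,29,7,0,0,0,0,29,7,0,0,0,0]

```text
time: 15.37
position: [0.536, -0.0993, 0.3094]
orientation: [[0.056, 0.998, -0.002], [0.998, -0.056, 0.001], [0.001, -0.002, -1.0]]
force: [0.2, -0.5, 0.2]
finger_gap: 0.0392
```

>>> send_rows:
  moves: [29,6,0,0,0,0,29,6,0,0,0,0,29,6,0,0,0,0,29,6,0,0,0,0,29,6,0,0,0,0,29,6,0,0,0,0,20,5,0,0,0,0,6,2,0,0,0,0]

```text
time: 16.03
position: [0.5911, 0.1125, 0.3072]
orientation: [[0.053, 0.999, -0.004], [0.999, -0.053, 0.002], [0.002, -0.004, -1.0]]
force: [0.3, -0.4, -0.3]
finger_gap: 0.0392
```

```bash
python3 - <<'E'
from h import *
i=optics.camera_info('wrist');p=ctrl.read_state()['position'];im=optics.camera('wrist')[:,:,::-1]
cv2.imwrite('pics/w10.png',im)
h=cv2.cvtColor(np.ascontiguousarray(im),cv2.COLOR_BGR2HSV)
u,v=proj(i,p-[0,0,.160]).astype(int)
m=(h[...,1]<60)&(h[...,2]>110);b=big(m,u,v,52);print(u,v,b.sum(),sphere(i,b,.021,p[2]-.16))
plan(.5968,.127,.2515,None,8)
E
```

```text
316 271 9571 (array([0.591 , 0.116 , 0.1515]), array([0.5909, 0.1138, 0.1472]), np.float64(0.34))
t 16.08 p [0.5912 0.1124 0.3071] a0 86.98 tilt [-0.0046  0.0021] gap 0.0392 F [-0.2  2.6 -0.7]
[1.9, 0.6, 6.9, 0.0, 0.0, 0.0, 1.9, 0.6, 6.9, 0.0, 0.0, 0.0, 1.9, 0.6, 6.9, 0.0, 0.0, 0.0, 1.9, 0.6, 6.9, 0.0, 0.0, 0.0, 1.9, 0.6, 6.9, 0.0, 0.0, 0.0, 1.9, 0.6, 6.9, 0.0, 0.0, 0.0, 1.9, 0.6, 6.9, 0.0, 0.0, 0.0, 1.9, 0.6, 6.9, 0.0, 0.0, 0.0]
```

>>> send_rows:
  moves: [5,2,4,-0.3,-0.1,0,7,2,7,0,0,0,4,1,8,0,0,0,0,0,9,0,0,0,0,0,9,0,0,0,0,0,6,0,0,0,0,0,4,0,0,0,0,0,0,0,0,0]

```text
time: 16.75
position: [0.5968, 0.1256, 0.2527]
orientation: [[0.056, 0.998, -0.002], [0.998, -0.056, -0.001], [-0.002, -0.002, -1.0]]
force: [0.1, 0.1, -0.5]
finger_gap: 0.0392
```

```bash
python3 - <<'E'
from h import *
plan(.5968,.1275,.2515,None,4)
E
```

```text
t 16.75 p [0.5968 0.1256 0.2527] a0 86.8 tilt [-0.0024 -0.0014] gap 0.0392 F [ 0.1  0.1 -0.5]
[0.5, -0.0, 0.3, 0.0, 0.0, 0.0, 0.5, -0.0, 0.3, 0.0, 0.0, 0.0, 0.5, -0.0, 0.3, 0.0, 0.0, 0.0, 0.5, -0.0, 0.3, 0.0, 0.0, 0.0]
```

>>> send_rows:
  moves: [1,0,0.5,0,0,0,0.5,0,0.5,0,0,0,0,0,0.5,0,0,0,0,0,0.5,0,0,0,0,0,0,0,0,0,0,0,0,0,0,0,0,0,0,0,0,0,0,0,0,0,0,0]

```text
time: 17.42
position: [0.5972, 0.1267, 0.252]
orientation: [[0.056, 0.998, -0.0], [0.998, -0.056, -0.001], [-0.001, -0.0, -1.0]]
force: [-0.1, 0.4, 0.2]
finger_gap: 0.0392
```

>>> send_rows:
  moves: [0,0,0,0,0,0,0,0,0,0,0,0,0,0,0,0,0,0,0,0,0,0,0,0,0,0,0,0,0,0,0,0,0,0,0,0,0,0,0,0,0,0,0,0,0,0,0,0]
  jaw: 64

```text
time: 18.08
position: [0.5973, 0.1268, 0.2524]
orientation: [[0.056, 0.998, 0.0], [0.998, -0.056, -0.001], [-0.001, 0.001, -1.0]]
force: [0.7, -0.4, -0.5]
finger_gap: 0.0642
```

>>> send_rows:
  moves: [0,0,-5,0,0,0,0,0,-10,0,0,0,0,0,-16,0,0,0,0,0,-20,0,0,0,0,0,-24,0,0,0,0,0,-24,0,0,0,0,0,0,0,0,0,0,0,0,0,0,0]

```text
time: 18.75
position: [0.5967, 0.1269, 0.3607]
orientation: [[0.056, 0.998, 0.001], [0.998, -0.056, -0.001], [-0.001, 0.001, -1.0]]
force: [-0.7, 0.8, -1.2]
finger_gap: 0.0641
```

```bash
python3 - <<'E'
from h import *
import pickle
i=optics.camera_info('wrist');im=optics.camera('wrist')[:,:,::-1]
cv2.imwrite('pics/w11.png',im);pickle.dump(i,open('w11.pkl','wb'))
h=cv2.cvtColor(np.ascontiguousarray(im),cv2.COLOR_BGR2HSV);m=(h[...,1]<85)&(h[...,2]>135)
for P,r,s in(((.5968,.127,.0895),.021,48),((.501,.1335,.0953),.028,62)):
    u,v=proj(i,P).astype(int);print(u,v,sphere(i,big(m,u,v,s),r,P[2]))
E
```

```text
313 197 (array([0.5976, 0.157 , 0.1889]), array([0.5959, 0.1289, 0.0895]), np.float64(0.31))
181 198 (array([0.5303, 0.1549, 0.1535]), array([0.5073, 0.1411, 0.0953]), np.float64(0.27))
```

View pics/w11.png

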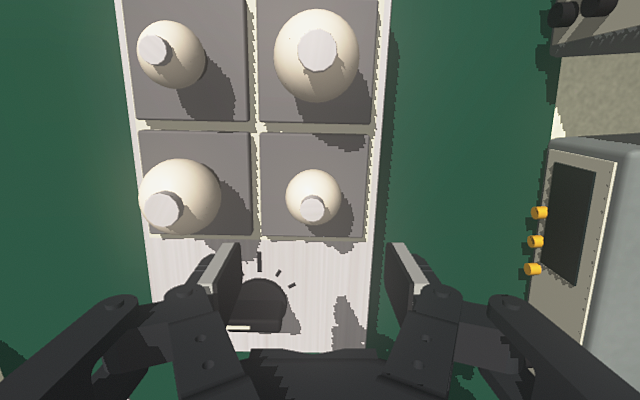

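```bash
python3 - <<'E'
from h import *
plan(.5407,.0166,.33,177,16)
E
```

```text
t 18.8 p [0.5967 0.1269 0.3611] a0 86.77 tilt [ 0.002  -0.0011] gap 0.0641 F [ 0.3 -0.2  1.2]
[-7.1, -3.1, 1.9, 0.0, 0.0, -5.6, -6.7, -3.8, 1.9, 0.0, 0.0, -5.6, -6.3, -4.4, 1.9, 0.0, 0.0, -5.6, -5.9, -5.0, 1.9, 0.0, 0.0, -5.6, -5.3, -5.6, 1.9, 0.0, 0.0, -5.6, -4.8, -6.1, 1.9, 0.0, 0.0, -5.6, -4.1, -6.5, 1.9, 0.0, 0.0, -5.6, -3.5, -6.9, 1.9, 0.0, 0.0, -5.6]
[-2.8, -7.2, 1.9, 0.0, 0.0, -5.6, -2.1, -7.4, 1.9, 0.0, 0.0, -5.6, -1.3, -7.6, 1.9, 0.0, 0.0, -5.6, -0.6, -7.7, 1.9, 0.0, 0.0, -5.6, 0.2, -7.7, 1.9, 0.0, 0.0, -5.6, 0.9, -7.7, 1.9, 0.0, 0.0, -5.6, 1.7, -7.5, 1.9, 0.0, 0.0, -5.6, 2.4, -7.3, 1.9, 0.0, 0.0, -5.6]
```

>>> send_rows:
  moves: [-7,-3,0,0,0,-5.6,-7,-4,0,0,0,-5.6,-6,-4,0,0,0,-5.6,-6,-5,0,0,0,-5.6,-5,-5.5,0,0,0,-5.6,-5,-6,0,0,0,-5.6,-4,-6.5,0,0,0,-5.6,-3.5,-7,0,0,0,-5.6]

```text
time: 19.47
position: [0.5678, 0.0708, 0.3572]
orientation: [[-0.688, 0.725, -0.004], [0.725, 0.688, -0.001], [0.002, -0.004, -1.0]]
force: [0.2, -0.3, -0.7]
finger_gap: 0.064
```

>>> send_rows:
  moves: [-3,-7,3,0,0,-5.6,-2,-7.5,3,0,0,-5.6,-1,-7.5,3,0,0,-5.6,-0.5,-7.5,3,0,0,-5.6,0,-7.5,3,0,0,-5.6,1,-7.5,3,0,0,-5.6,1.5,-7.5,3,0,0,-5.6,2,-7,3,0,0,-5.6]

```text
time: 20.13
position: [0.5403, 0.0129, 0.3281]
orientation: [[-1.0, -0.011, -0.011], [-0.011, 1.0, -0.0], [0.011, -0.0, -1.0]]
force: [-0.2, -0.3, 0.4]
finger_gap: 0.0638
```

>>> send_rows:
  moves: [0,0,0,0,0,0,0,0,0,0,0,0,0,0,0,0,0,0,0,0,0,0,0,0,0,0,0,0,0,0,0,0,0,0,0,0,0,0,0,0,0,0,0,0,0,0,0,0]

```text
time: 20.8
position: [0.5402, 0.0134, 0.3267]
orientation: [[-1.0, -0.003, -0.014], [-0.003, 1.0, 0.0], [0.014, 0.0, -1.0]]
force: [-0.2, 0.0, 0.1]
finger_gap: 0.0635
```

```bash
python3 - <<'E'
from h import *
import pickle
i=optics.camera_info('wrist');im=optics.camera('wrist')[:,:,::-1]
cv2.imwrite('pics/w12.png',im);pickle.dump(i,open('w12.pkl','wb'))
plan(.5407,.0166,.233,177,8)
print(ctrl.read_state()['joints'])
g=cv2.cvtColor(np.ascontiguousarray(im),cv2.COLOR_BGR2GRAY)
u,v=proj(i,[.5407,.0166,.06]).astype(int);print(u,v)
q=im[max(v-100,0):v+100,u-150:u+150].copy();print('crop origin',u-150,max(v-100,0))
cv2.imwrite('pics/w12c.png',cv2.resize(q,None,fx=2.6,fy=2.6,interpolation=2))
E
```

```text
t 20.85 p [0.5402 0.0134 0.3267] a0 -179.85 tilt [-0.0143  0.0001] gap 0.0638 F [-0.4 -0.6  0.4]
[-0.1, 0.4, 11.7, 0.0, 0.0, -44.6, -0.3, 0.2, 11.7, 0.0, 0.0, -44.6, -0.4, -0.1, 11.7, 0.0, 0.0, -44.6, -0.2, -0.3, 11.7, 0.0, 0.0, -44.6, 0.1, -0.4, 11.7, 0.0, 0.0, -44.6, 0.3, -0.2, 11.7, 0.0, 0.0, -44.6, 0.4, 0.1, 11.7, 0.0, 0.0, -44.6, 0.2, 0.3, 11.7, 0.0, 0.0, -44.6]
[-1.17333386e-01  1.22270403e-01  1.62864677e+00 -1.64127497e-03
  1.40486836e+00 -1.69041621e+00]
315 205
crop origin 165 105
```

View pics/w12c.png

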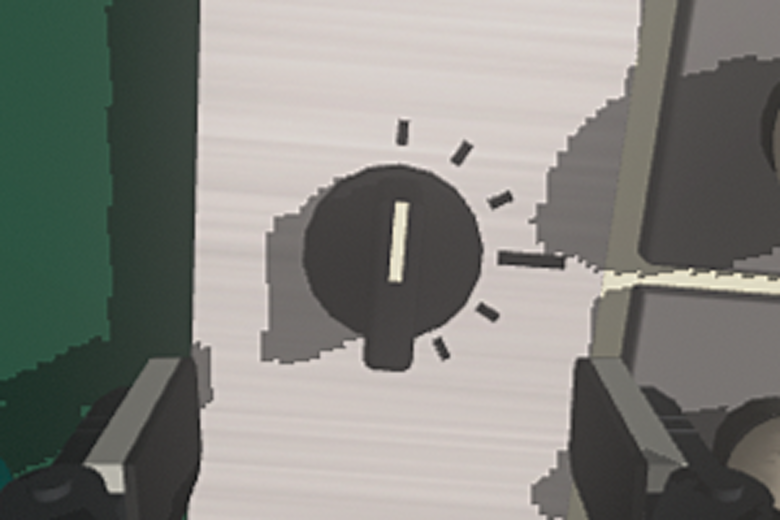

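```bash
python3 - <<'E'
from h import *
import pickle
i=pickle.load(open('w12.pkl','rb'))
f=lambda x,y,z:onto(i,165+x/2.6,105+y/2.6,z)
a,b=f(401,202,.089),f(396,282,.089);d=a-b;print(a,b,np.degrees(np.arctan2(d[1],d[0]))%360,np.linalg.norm(d))
M=[f(*m,.05)[:2] for m in((403,132),(461,153),(500,200),(515,259),(487,312),(442,349))]
A=np.array([[2*m[0],2*m[1],1] for k,m in enumerate(M) if k!=3]);y=[m@m for k,m in enumerate(M) if k!=3]
c=np.linalg.lstsq(A,y,rcond=None)[0];print('marks circle',c[:2],np.sqrt(c[2]+c[0]**2+c[1]**2))
cc=c[:2]
print([round(float(np.degrees(np.arctan2(*(m-cc)[::-1]))%360),1) for m in M])
P=np.array([f(*q,.059)[:2] for q in((304,252),(482,255),(395,165),(335,188),(460,190),(330,310),(455,305))])
A=np.c_[2*P,np.ones(len(P))];c=np.linalg.lstsq(A,(P**2).sum(1),rcond=None)[0];print('disc',c[:2],np.sqrt(c[2]+c[0]**2+c[1]**2))
mid=f(391,256,.089);print(mid)
print('bar top sides',f(376,260,.089),f(418,260,.089),'front end',f(388,345,.089),f(388,370,.075))
E
```

```text
[0.51700726 0.01834828 0.089     ] [0.53755602 0.01725266 0.089     ] 176.94800627098812 0.02057794957418416
marks circle [0.54025941 0.01623478] 0.03500111603451453
[174.5, 145.3, 115.5, 85.7, 56.2, 26.6]
disc [0.53808071 0.01681684] 0.02501747843450909
[0.53077036 0.0159676  0.089     ]
bar top sides [0.53181761 0.01223857 0.089     ] [0.53178984 0.02269352 0.089     ] front end [0.55447794 0.01531193 0.089     ] [0.5675437  0.01542135 0.075     ]
```

>>> send_rows:
  moves: [0,1.5,4,0,-0.8,2,0,1.5,8,0,0,2,0,0,12,0,0,0,0,0,14,0,0,0,0,0,16,0,0,0,0,0,14,0,0,0,0,0,10,0,0,0,0,0,5,0,0,0]

```text
time: 21.52
position: [0.5409, 0.0169, 0.2426]
orientation: [[-0.997, 0.072, 0.005], [0.072, 0.997, -0.001], [-0.005, -0.0, -1.0]]
force: [0.8, 0.2, 0.1]
finger_gap: 0.0643
```

```bash
python3 - <<'E'
from h import *
plan(.540,.0165,.2355,176.3,4)
E
```

```text
t 21.52 p [0.5409 0.0169 0.2426] a0 175.86 tilt [ 0.0053 -0.0007] gap 0.0643 F [0.8 0.2 0.1]
[0.2, -0.1, 1.8, 0.0, 0.0, -0.1, 0.2, -0.1, 1.8, 0.0, 0.0, -0.1, 0.2, -0.1, 1.8, 0.0, 0.0, -0.1, 0.2, -0.1, 1.8, 0.0, 0.0, -0.1]
```

>>> send_rows:
  moves: [0.5,-0.5,2,0,0.3,0,0,0,2,0,0,0,0,0,2,0,0,0,0,0,1,0,0,0,0,0,0,0,0,0,0,0,0,0,0,0,0,0,0,0,0,0,0,0,0,0,0,0]
  jaw: 20

```text
time: 22.18
position: [0.5409, 0.0163, 0.2368]
orientation: [[-0.997, 0.072, 0.002], [0.072, 0.997, -0.0], [-0.002, -0.0, -1.0]]
force: [0.9, -0.4, -0.6]
finger_gap: 0.0203
```

>>> send_rows:
  moves: [0,0,0,0,0,0,0,0,0,0,0,0,0,0,0,0,0,0,0,0,0,0,0,0,0,0,0,0,0,0,0,0,0,0,0,0,0,0,0,0,0,0,0,0,0,0,0,0]
  jaw: 0

```text
time: 22.85
position: [0.5409, 0.016, 0.2372]
orientation: [[-0.997, 0.072, 0.002], [0.072, 0.997, -0.001], [-0.002, -0.001, -1.0]]
force: [-0.7, -1.4, -0.3]
finger_gap: 0.0118
```

```bash
python3 - <<'E'
from h import *
plan(.540,.0165,.2355,176.3,4);s=ctrl.read_state();print(s['wrist_torque'])
E
```

```text
t 22.85 p [0.5409 0.016  0.2372] a0 175.85 tilt [ 0.002  -0.0014] gap 0.0118 F [-0.7 -1.4 -0.3]
[0.2, 0.1, 0.4, 0.0, 0.0, -0.1, 0.2, 0.1, 0.4, 0.0, 0.0, -0.1, 0.2, 0.1, 0.4, 0.0, 0.0, -0.1, 0.2, 0.1, 0.4, 0.0, 0.0, -0.1]
[-0.04583985  0.03964455  0.01562427]
```

>>> send_rows:
  moves: [0,0,0,0,0,3,0,0,0,0,0,5,0,0,0,0,0,5,0,0,0,0,0,5,0,0,0,0,0,5,0,0,0,0,0,5,0,0,0,0,0,3,0,0,0,0,0,0]

```text
time: 23.52
position: [0.5409, 0.0156, 0.2372]
orientation: [[-0.803, 0.596, 0.002], [0.596, 0.803, -0.002], [-0.003, -0.001, -1.0]]
force: [0.4, -0.1, -0.5]
finger_gap: 0.012
```

```bash
python3 - <<'E'
from h import *
plan(.5409,.016,.237,146,4);s=ctrl.read_state();print(s['wrist_torque'])
E
```

```text
t 23.52 p [0.5409 0.0156 0.2372] a0 143.41 tilt [ 0.0017 -0.0025] gap 0.012 F [ 0.4 -0.1 -0.5]
[0.0, 0.1, 0.0, 0.0, 0.0, -0.6, 0.0, 0.1, 0.0, 0.0, 0.0, -0.6, 0.0, 0.1, 0.0, 0.0, 0.0, -0.6, 0.0, 0.1, 0.0, 0.0, 0.0, -0.6]
[0.079858   0.02489882 0.27409033]
```

>>> send_rows:
  moves: [0,0,0,0,0,3,0,0,0,0,0,4,0,0,0,0,0,4,0,0,0,0,0,5,0,0,0,0,0,5,0,0,0,0,0,4,0,0,0,0,0,3,0,0,0,0,0,0]

```text
time: 24.18
position: [0.5407, 0.0155, 0.2372]
orientation: [[-0.424, 0.906, 0.001], [0.906, 0.424, -0.003], [-0.003, -0.001, -1.0]]
force: [-0.6, -1.3, -1.0]
finger_gap: 0.0119
```

```bash
python3 - <<'E'
from h import *
plan(.5409,.016,.237,116,4);s=ctrl.read_state();print(s['wrist_torque'])
E
```

```text
t 24.18 p [0.5407 0.0155 0.2372] a0 115.1 tilt [ 0.0009 -0.0032] gap 0.0119 F [-0.6 -1.3 -1. ]
[0.1, 0.1, 0.0, 0.0, 0.0, -0.2, 0.1, 0.1, 0.0, 0.0, 0.0, -0.2, 0.1, 0.1, 0.0, 0.0, 0.0, -0.2, 0.1, 0.1, 0.0, 0.0, 0.0, -0.2]
[-0.06681876  0.02658953 -0.00693844]
```

>>> send_rows:
  moves: [0,0,0,0,0,3,0,0,0,0,0,4,0,0,0,0,0,5,0,0,0,0,0,5,0,0,0,0,0,5,0,0,0,0,0,4,0,0,0,0,0,3,0,0,0,0,0,0]

```text
time: 24.85
position: [0.5405, 0.0154, 0.2372]
orientation: [[0.061, 0.998, 0.0], [0.998, -0.061, -0.004], [-0.004, 0.0, -1.0]]
force: [-0.7, -1.0, -0.4]
finger_gap: 0.0119
```

```bash
python3 - <<'E'
from h import *
plan(.5409,.016,.237,85.7,4);s=ctrl.read_state();print(s['wrist_torque'],s['joints'])
i=optics.camera_info('wrist');im=optics.camera('wrist')[:,:,::-1];cv2.imwrite('pics/w13.png',im)
E
```

```text
t 24.85 p [0.5405 0.0154 0.2372] a0 86.48 tilt [ 0.     -0.0037] gap 0.0119 F [-0.7 -1.  -0.4]
[0.1, 0.1, 0.0, 0.0, 0.0, 0.2, 0.1, 0.1, 0.0, 0.0, 0.0, 0.2, 0.1, 0.1, 0.0, 0.0, 0.0, 0.2, 0.1, 0.1, 0.0, 0.0, 0.0, 0.2]
[-0.18064536 -0.02572583 -0.13497933] [-0.11294739  0.19625581  1.73641903 -0.00391727  1.2084862  -0.05018277]
```

>>> send_rows:
  moves: [0,0,0,0,0,0.5,0,0,0,0,0,0,0,0,0,0,0,0,0,0,0,0,0,0,0,0,0,0,0,0,0,0,0,0,0,0,0,0,0,0,0,0,0,0,0,0,0,0]
  jaw: 50

```text
time: 25.57
position: [0.5406, 0.0157, 0.2374]
orientation: [[0.055, 0.998, 0.001], [0.998, -0.055, -0.003], [-0.003, 0.001, -1.0]]
force: [1.2, 0.5, -0.0]
finger_gap: 0.0501
```

>>> send_rows:
  moves: [0,0,-4,0,0,0,0,0,-8,0,0,0,0,0,-14,0,0,0,0,0,-18,0,0,0,0,0,-20,0,0,0,0,0,-22,0,0,0,0,0,-10,0,0,0,0,0,0,0,0,0]

```text
time: 26.23
position: [0.5401, 0.016, 0.3408]
orientation: [[0.055, 0.999, 0.0], [0.999, -0.055, -0.003], [-0.003, 0.001, -1.0]]
force: [-0.6, 1.1, 1.3]
finger_gap: 0.0498
```

```bash
python3 - <<'E'
from h import *
i=optics.camera_info('wrist');im=np.ascontiguousarray(optics.camera('wrist')[:,:,::-1]);cv2.imwrite('pics/w14.png',im)
plan(.5409,.016,.237,85.7,4)
g=cv2.cvtColor(im,cv2.COLOR_BGR2GRAY);hs=cv2.cvtColor(im,cv2.COLOR_BGR2HSV)
# dark dial blob, then the bright line inside it
u,v=proj(i,[.540,.0165,.07]).astype(int)
dark=cv2.morphologyEx(((g<95)).astype(np.uint8),cv2.MORPH_OPEN,np.ones((3,3)))
cs,_=cv2.findContours(big(dark,u,v,75).astype(np.uint8),0,1);c=cv2.convexHull(max(cs,key=cv2.contourArea));hull=np.zeros_like(g);cv2.drawContours(hull,[c],-1,1,-1)
hull=cv2.erode(hull,np.ones((5,5)))
l=(hull>0)&(g>140);n,lab,st,_=cv2.connectedComponentsWithStats(l.astype(np.uint8))
for k in range(1,n):
    if st[k,4]<25: continue
    ys,xs=np.nonzero(lab==k);P=np.array([onto(i,a,b,.089)[:2] for a,b in zip(xs,ys)]);m=P.mean(0);w,V=np.linalg.eigh(np.cov((P-m).T));d=V[:,1]
    if d@(m-[.540,.0165])<0:d=-d
    print(st[k],m.round(4),'angle',np.degrees(np.arctan2(d[1],d[0])).round(1),'len',(np.ptp((P-m)@d)*1000).round(1),'wid',(np.ptp((P-m)@V[:,0])*1000).round(1))
E
```

```text
t 26.28 p [0.54   0.016  0.3399] a0 86.87 tilt [-0.0002 -0.0032] gap 0.05 F [ 0.1 -0.2  0.4]
[0.0, 0.2, 25.7, 0.0, 0.0, 0.3, 0.0, 0.2, 25.7, 0.0, 0.0, 0.3, 0.0, 0.2, 25.7, 0.0, 0.0, 0.3, 0.0, 0.2, 25.7, 0.0, 0.0, 0.3]
[311 172   6  29 140] [0.5407 0.0295] angle 84.5 len 19.7 wid 3.3
```

```bash
python3 - <<'E'
from h import *
s=np.ascontiguousarray(optics.camera('scene')[:,:,::-1]);cv2.imwrite('pics/sceneF.png',s);s0=cv2.imread('pics/scene0.png')
i=optics.camera_info('scene')
f=lambda im:(lambda h:(h[...,1]<75)&(h[...,2]>125))(cv2.cvtColor(im,cv2.COLOR_BGR2HSV))
for n,P,r,h in(('setL',(.605,.223,.0953),.028,25),('setS',(.51,.23,.0895),.021,20),('L',(.501,.1335,.0953),.028,25),('S',(.597,.127,.0895),.021,20)):
    u,v=proj(i,P).astype(int);a=np.array(s[v-h:v+h,u-h:u+h],int);b=np.array(s0[v-h:v+h,u-h:u+h],int)
    m=big(f(s),u,v,h);c=np.argwhere(m).mean(0)[::-1];print(n,(u,v),'mean diff to start',abs(a-b).mean().round(1),'blob',c.round(1),m.sum(),sphere(i,m,r,P[2])[1:])
E
```

```text
setL (np.int64(451), np.int64(168)) mean diff to start 2.2 blob [452.7 162.7] 602 (array([0.5838, 0.2253, 0.0953]), np.float64(0.89))
setS (np.int64(433), np.int64(143)) mean diff to start 6.0 blob [438.8 145. ] 247 (array([0.526 , 0.2349, 0.0895]), np.float64(1.0))
L (np.int64(388), np.int64(144)) mean diff to start 39.9 blob [391.5 141.2] 379 (array([0.4902, 0.1443, 0.0953]), np.float64(1.0))
S (np.int64(402), np.int64(174)) mean diff to start 23.4 blob [403.9 171.1] 284 (array([0.5864, 0.1335, 0.0895]), np.float64(1.0))
```

```bash
python3 -c "
from cell import sign_off
print(sign_off())"
```

```text
the job is handed in; nothing more can be done
None
```

I placed both loose globes, collar up, in the empty pockets of their size. I then turned the dial three clicks clockwise to the long mark, let go and lifted clear. I handed the job in at about 26 s.

**Last checks**
- **Globes:** the wrist pictures showed both globes upright in their pockets. I saw no force spike while placing them, with readings of about 2 N or less.
- **Dial:** after release the pointer measured 84.5° and the long mark 85.7°, so it sits in the click. During the first click the wrist torque briefly read about 0.27 N m against the 0.2 N m stated for the dial. The dial still turned as intended.
- **Globes already there:** I did not touch either one. The final scene picture matched the start closely for the large one (mean difference 2.2). The small one differed by 6.0, which I put down to the arm's shadow but did not confirm.
- **Disagreements:** the sphere fits on the seated globes were unreliable. In the last wrist picture few outline points fitted, and the scene fits were 12–15 mm off the pocket centres, probably from shading. I relied on the pictures for seating instead.

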